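# Load a carrier under the spring clip of an engraving fixture

### The job

Load the brass carrier into the engraving fixture: push it along the bed into the guides, press the spring clip's thumb plate down with one fingertip and, while keeping the clip held open, push the carrier with the other fingertip under the clip's nose until it is fully home, square against the stop. Then let the clip come down on the carrier and back away. Only push the carrier, never lift or tip it, and leave the other things on the bench where they are.

Things in the scene. Friction and masses are not known exactly. Their poses are not given: they have to be found in the camera images.
- fixture: engraving fixture screwed to the bench. Origin on the bench, mid-width, straight under the end stop's face; x = loading direction, towards stop and clip; y left; z up. Aluminium base plate 90 mm wide, x = -125 to +65 mm; its top, the bed, is at z = 12 mm. The clip's pivot ears stand 20 mm over the bed at x = 2 to 16, y = 15 to 20 mm on each side
- mouth (a point): on the bed, mid-width, at fixture x = -48 mm: where the channel begins. Two steel guide strips, 7 mm high and 8 mm thick, leave a channel 38 mm wide from here to the stop; before it they flare outwards to about 56 mm wide at x = -80 mm; polished and oiled, the carrier slides easily
- stop (a point): middle of the end stop's foot, on the bed (fixture x = 0): where the middle of the carrier's front lower edge lies when it is home. The stop is 8 mm high over the bed
- clip (a joint): sprung steel rocker clip over the channel's end, hinged across it at fixture x = 8 mm, 13 mm over the bed. 0 = closed, at rest; it grows as the thumb plate is pressed, to 0.5 rad = fully open, plate level. 0.24 when the nose rests on the carrier; above 0.34 the carrier passes freely. Sprung shut: pressed at the thumb point it starts at about 3.5 N and takes 7.5 N fully open
- thumb (a point): on top of the clip's thumb plate (red pad), 30 mm from the hinge axis. The plate is 28 mm wide and runs from 9 to 47 mm beyond the axis; at rest it slopes up towards +x of the fixture at 0.5 rad, its end 30 mm over the bed; fully pressed it is level, at fixture x = 17 to 55 mm, its top 7 mm over the bed
- nose (a point): middle of the underside of the clip's nose, a round bar 6 mm thick and 26 mm wide across the channel. Closed, it hangs 3.5 mm over the bed and blocks the carrier (its front at fixture x = -13 mm); fully open, 13 mm over the bed
- carrier: brass carrier plate, loose on the bed, 85 g: 30 mm long (x), 36 mm wide (y), 8 mm thick, with an upright lip along its rear edge (x = -15 to -11 mm, full width, top 18 mm above its underside) and a small silver bar bedded on top. Origin at the centre of its underside, x = front, the edge that goes under the clip; home is origin 15 mm before the stop, yaw as the fixture
- graver: bystander: engraving tool with wooden mushroom handle, 110 mm long, lying beside the fixture
- loupe: bystander: black eye loupe, 34 mm across, 30 mm high, beside the fixture
- scriber: bystander: red-handled scriber, 125 mm long, lying beside the fixture
- oil_jar: bystander: amber jar with black cap, 38 mm across, 45 mm high, beside the fixture
- dapping_block: bystander: 50 mm steel cube with round hollows
- ring_clamp: bystander: wooden ring clamp, 120 x 29 x 26 mm
Not all that is in view belongs to the job. What is shaped like the fixture but green is not meant. Of the things shaped like the carrier, the brass one is meant.

How it is judged:
By the outcome, as a careful person would: the job done as asked, in the order asked, and still so for the second after the job is handed in, with the robot touching nothing.
It also fails if it takes over 61 s, if anything falls off the work surface, if the arm or the gripper's body presses on something with over 40 N, if the wrist force passes 120 N, or if a joint passes its speed limit or range.

### The arm

A 6-joint arm with a two-finger parallel gripper is mounted at the origin on the work surface. World frame = base frame: x ahead of the robot, y to its left, z up, the work surface at z = 0. Lengths are in mm, angles in rad, forces in N, time in s.
With the tool pointing down it reaches from about 250 to 725 mm from the base axis. Payload 4 kg.
Tool frame: the origin (TCP) lies between the finger pads; the fingertips stand 14 mm ahead of it and the grasp point (between the pads) lies 5 mm behind it; z points along the fingers, y is the line along which they close (so a half turn about z gives the same grasp; the last joint's range is limited). The gripper opens to 85 mm and grips with 20 to 120 N. Pads are 22 mm wide; open, the fingers measure 114 mm over their backs; the gripper's body (76 mm by 85 mm) begins 54 mm behind the grasp point. The pads swing forward as they close: fully open they stand 13 mm farther back than shut.
Start: joints at [1.161, 0.241, 0.005, 1.335, 0, 1.571], TCP at [199.211, 458.601, 245.306] pointing down, gripper open.
Joint ranges: [-2.72, 2.72], [-1.05, 1.87], [-1.09, 1.28], [-1.99, 2.15], [-1.42, 1.44], [-3.14, 3.14]. Speed limits (rad/s): [2.79, 2.79, 3.14, 3.14, 3.14, 3.14].

### API

Orientations are given as a rotation vector (axis times angle).
In Python, from station import env gives the robot as it stands.
- The arm moves only by the shell command python3 -m crank 'ROWS' [OPENING] [FORCE]. ROWS is text: rows parted by semicolons, each of 6 numbers parted by spaces: the shift along the tool's x, y, z each as a share of 1000 mm, from -1 to 1, then the turn, a rotation vector about the tool's x, y, z each as a share of pi rad, from -1 to 1. A call has 1 to 5 rows; each row is the pose to reach, as a shift and turn from the pose commanded when the call began, along the tool's axes at that moment, turning the shorter way round; what a row does not reach only later rows make up. A row lasts 1/10 s, in which the tool goes at most 50 mm and 8.59 degrees, less where a joint would pass 70% of its speed; a pose out of reach is approached as far as the arm can. A call with a number of a shift or a turn outside -1 to 1 is refused whole. A call with a gripper value outside its range is refused whole. OPENING is the opening in per cent of the stroke, from 0 (shut) to 100 (fully open), set as the call begins (- or left out, the last holds). The fingers move at their own pace and stop on an object; FORCE is the grip in N (left out, the last holds). Time passes only in rows, so rows that repeat a pose let the fingers close. It gives the time, the measured TCP pose, the force, the opening and the grip force at its end, in the units of the state.
- env.read_state(): the state, without advancing time (a new reading comes with each control period).
- env.read_camera(name): name is "side" or "top" or "wrist"; returns a dict with "image" (420x560x3 uint8, red, green, blue), "camera_matrix" (3x3 intrinsics, pixels), "origin" and "attitude" of the camera in the world; the wrist camera has in their place "tool_from_camera" (4x4, takes a point from camera to tool coordinates, whose origin is the TCP and whose axes are the flange's). Camera axes: x right, y up, looking along -z (the intrinsics and any distortion apply to the point x, -y, -z); pixel columns grow to the right and rows downward; lengths in mm; the calibration is good to about 2 mm. A picture is of the moment at which its call begins: read the wrist's pose just before it. There is no depth.
- env.hand_in(): hands the job in; it is judged then, once.
The state is a dict: "clock": time; "q": joint angles; "joint_velocities": joint speeds; "effort": joint torques, N m; "position": TCP position; "ee_rot": TCP orientation; "contact_force": force on the tool from outside, world axes, zero at the start; "moment": the same for the moment, N m; "grip_width": finger opening in mm; "grasp_force": force on a finger pad.
Only numpy, scipy, OpenCV 4.12 (cv2) and the standard library are available. Lean on these libraries where they do the work, as an engineer would, in place of code of your own. Each camera call takes 0.05 s, during which the arm holds its last target. There are 200 camera calls.

## Working session

There is one attempt and no reset: what is moved stays moved. The work goes in short steps, Python scripts to look and compute and a shell command to move; the robot and the scene stay as the last step left them, time stands still between calls to the robot, and variables do not carry over. Pictures are saved under pics/ and viewed, at most 10 in all, crops included, and the job is handed in when it is done.

```bash
ls; mkdir -p pics; cat > h.py <<'E'
import numpy as np, cv2
from scipy.spatial.transform import Rotation as R
from station import env
def cam(n):
    s=env.read_state(); c=env.read_camera(n); return s,c
E
python3 - <<'E'
from h import *
print(env.read_state())
for n in ("top","side"):
    s,c=cam(n); cv2.imwrite(f"pics/{n}1.png",c["image"][:,:,::-1])
    print(n,{k:np.array(v).tolist() for k,v in c.items() if k!="image"})
E
```

```text
pics
{'clock': 0.0, 'q': array([ 1.16102343e+00,  2.41432863e-01,  3.72921091e-03,  1.33520734e+00,
       -1.56308954e-05,  1.57079392e+00]), 'joint_velocities': array([-0.00056276,  0.000548  , -0.00239382, -0.00055107, -0.00091463,
       -0.00119896]), 'effort': array([-2.99512624e-05, -3.72318900e+01,  2.52408957e+01,  1.68992806e-02,
       -4.82521909e-05, -3.31693414e-06]), 'position': array([198.96420027, 458.05024918, 244.40490589]), 'ee_rot': array([-0.63908734, -3.07547625,  0.0032568 ]), 'contact_force': array([ 0.19090382, -0.32210107, -0.39903573]), 'moment': array([-0.01280778,  0.01030375, -0.00688331]), 'grasp_force': 0.0, 'grip_width': 85.65473178014273}
top {'camera_matrix': [[451.3389886091882, 0.0, 279.1119617610422], [0.0, 451.3389886091882, 211.2321964383178], [0.0, 0.0, 1.0]], 'origin': [471.6631590969914, 14.666343242979742, 1107.7981282729825], 'attitude': [0.0559376302614431, -0.05113702009680342, -1.59790606549039]}
side {'camera_matrix': [[426.87411732558814, 0.0, 270.73813403750313], [0.0, 426.87411732558814, 206.43335692614983], [0.0, 0.0, 1.0]], 'origin': [434.51576791042913, -712.7040214221151, 813.1469284292688], 'attitude': [0.7706806844711555, -0.06498091578407676, -0.1351574823280629]}
```

View pics/top1.png

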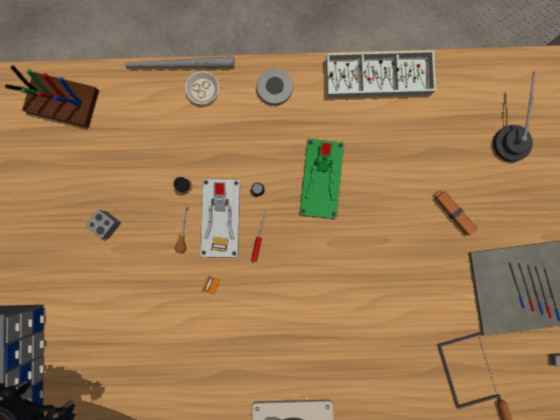

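View pics/side1.png

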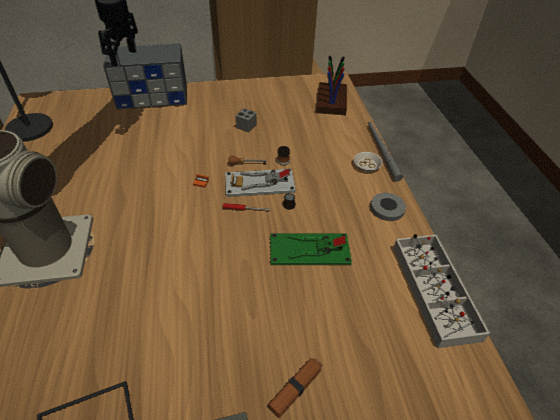

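The silver fixture is at top (220,218), with its clip's red pad at (219,188). The green lookalike is at (322,180). Carrier candidates are the brass one on the bed at (220,244) and an orange one off the bed at (211,285), so I choose the brass one at (220,244). Next is a close crop and measurements.

```bash
cat >> h.py <<'E'
def ray(c,u,v,z,s=None):
    K=np.array(c["camera_matrix"]); d=np.linalg.inv(K)@[u,v,1]; d=d*[1,-1,-1]
    if "origin" in c: A=R.from_rotvec(c["attitude"]).as_matrix(); o=np.array(c["origin"])
    else:
        T=np.array(c["tool_from_camera"]); Rt=R.from_rotvec(s["ee_rot"]).as_matrix()
        A=Rt@T[:3,:3]; o=Rt@T[:3,3]+s["position"]
    w=A@d; return o+w*(z-o[2])/w[2]
def proj(c,P,s=None):
    K=np.array(c["camera_matrix"])
    if "origin" in c: A=R.from_rotvec(c["attitude"]).as_matrix(); o=np.array(c["origin"])
    else:
        T=np.array(c["tool_from_camera"]); Rt=R.from_rotvec(s["ee_rot"]).as_matrix()
        A=Rt@T[:3,:3]; o=Rt@T[:3,3]+s["position"]
    p=A.T@(np.array(P)-o); p=K@(p*[1,-1,-1]); return p[:2]/p[2]
E
python3 - <<'E'
from h import *
s,c=cam("top"); im=c["image"][:,:,::-1]
cv2.imwrite("pics/topc.png",cv2.resize(im[165:300,165:300],None,fx=4.4,fy=4.4,interpolation=cv2.INTER_CUBIC))
for n,u,v,z in [("tl",203,180,12),("tr",239,180,12),("bl",202,257,12),("br",239,257,12),("car",220,244,20),("redpad",219,188,36)]: print(n,ray(c,u,v,z).round(1))
s,c=cam("wrist"); print(np.array(c["tool_from_camera"]).round(3).tolist(), c["camera_matrix"])
print(R.from_rotvec(s["ee_rot"]).as_matrix().round(3))
E
```

```text
tl [628. 201.  12.]
tr [625.5 112.9  12. ]
bl [440.5 206.5  12. ]
br [438.1 117.   12. ]
car [470.7 161.3  20. ]
redpad [604.2 159.   36. ]
[[-0.002, 0.962, 0.272, 68.964], [1.0, 0.002, 0.002, 0.202], [0.001, 0.272, -0.962, -129.819], [0.0, 0.0, 0.0, 1.0]] [[348.46526396   0.         271.75379723]
 [  0.         348.46526396 207.10832714]
 [  0.           0.           1.        ]]
[[-0.917  0.398 -0.001]
 [ 0.398  0.917 -0.001]
 [ 0.    -0.002 -1.   ]]
```

View pics/topc.png

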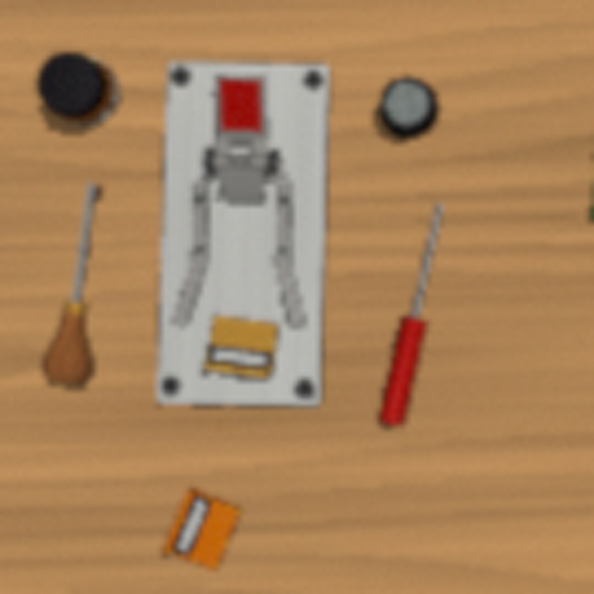

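The crop shows the brass carrier at crop (241,347) on the silver bed. Its lip and silver bar are at the rear (bottom), and its front faces the flared guides. The orange one at (205,530) is off the fixture. I'll move above the fixture with the tool's y along the fixture's x.

```bash
cat >> h.py <<'E'
def go(P,yaw):
    "print shift(share of 1000mm)/turn(share pi) to reach TCP P, tool down, tool y at yaw"
    s=env.read_state(); R0=R.from_rotvec(s["ee_rot"])
    y=np.array([np.cos(yaw),np.sin(yaw),0]); z=np.array([0,0,-1.]); x=np.cross(y,z)
    Rg=R.from_matrix(np.array([x,y,z]).T)
    print(s["clock"],s["position"].round(1),"rows:",(R0.inv().apply(np.array(P)-s["position"])/1000).round(4),((R0.inv()*Rg).as_rotvec()/np.pi).round(4))
E
python3 -m crank '-0.416 -0.145 0.065 0 0 0.378;-0.416 -0.145 0.065 0 0 0.378;-0.416 -0.145 0.065 0 0 0.378;-0.416 -0.145 0.065 0 0 0.378;-0.416 -0.145 0.065 0 0 0.378'
python3 -c "
from h import *
go([523,160,180],-0.027)"
```

```text
clock: 0.7
position: [382.0, 289.4, 208.5]
ee_rot: [-1.729, -2.623, -0.0]
contact_force: [0.8, 0.1, -0.0]
grip_width: 85.6
grasp_force: 0.0
0.7 [382.  289.4 208.5] rows: [-0.1745  0.0785  0.0285] [ 1.000e-04 -1.000e-04  1.376e-01]
```

```bash

python3 -m crank '-0.1745 0.0785 0.0285 0 0 0.1376;-0.1745 0.0785 0.0285 0 0 0.1376;-0.1745 0.0785 0.0285 0 0 0.1376;-0.1745 0.0785 0.0285 0 0 0.1376;-0.1745 0.0785 0.0285 0 0 0.1376' 0
python3 - <<'E'
from h import *
go([523,160,180],-0.027)
s,c=cam("wrist"); cv2.imwrite("pics/w1.png",c["image"][:,:,::-1])
np.savez("w1.npz",K=c["camera_matrix"],T=c["tool_from_camera"],p=s["position"],r=s["ee_rot"])
E
```

```text
clock: 1.2
position: [525.5, 158.3, 178.7]
ee_rot: [2.252, 2.189, -0.002]
contact_force: [-1.3, 0.3, -0.2]
grip_width: 12.1
grasp_force: 0.0
1.2 [525.5 158.3 178.7] rows: [ 0.0016 -0.0026 -0.0013] [-0.0001  0.0005 -0.0003]
```

View pics/w1.png

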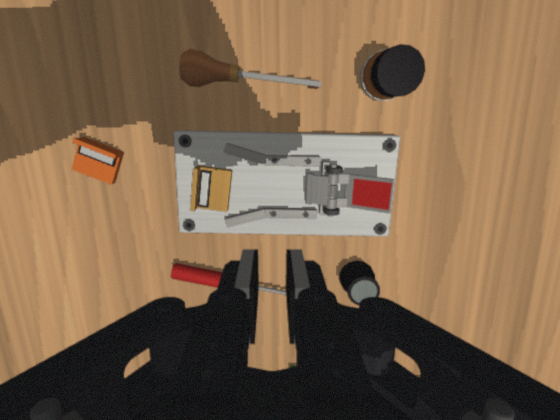

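The wrist view shows the base plate corners at (175,133), (398,136), (388,235) and (180,235). The carrier is at (211,189), its lip to the left, the clip is at (322,187) and the red pad at (372,194). I'll fit both poses.

```bash
python3 - <<'E'
from h import *
from scipy.optimize import least_squares
d=np.load("w1.npz"); c={"camera_matrix":d["K"],"tool_from_camera":d["T"]}; s={"position":d["p"],"ee_rot":d["r"]}
for n,u,v,z in [("base tl",175,133,12),("tr",398,136,12),("br",388,235,12),("bl",180,235,12),("front lo",229.5,211,20),("front hi",232,169,20),("lip rear lo",191,210,30),("lip rear hi",195,167,30)]:
    print(n,ray(c,u,v,z,s).round(1))
def T(x,P): a=x[2]; return np.array([[x[0]+np.cos(a)*p[0]-np.sin(a)*p[1],x[1]+np.sin(a)*p[0]+np.cos(a)*p[1],p[2]] for p in P])
# linked corners: image left = rear (-x); image top = +y
B=[[-125,45,12],[65,45,12],[65,-45,12],[-125,-45,12]]; U=[[175,133],[398,136],[388,235],[180,235]]
f=lambda x:np.concatenate([proj(c,p,s)-u for p,u in zip(T(x,B),U)])
r=least_squares(f,[563,159,-.027],x_scale=[1,1,.01]);print("fixture",r.x.round(4),r.fun.round(1))
img=cv2.imread("pics/w1.png")
for p in T(r.x,[[-48,19,19],[-48,-19,19],[0,0,20],[-80,28,19],[-80,-28,19],[0,19,19],[8,0,25]]+B):
    cv2.circle(img,tuple(np.round(proj(c,p,s)).astype(int)),1,(255,0,255),-1)
np.save("fix.npy",r.x)
C=[[15,-18,20],[15,18,20],[-15,-18,30],[-15,18,30]]; V=[[229.5,211],[232,169],[191,210],[195,167]]
g=lambda x:np.concatenate([proj(c,p,s)-u for p,u in zip(T(x,C),V)])
q=least_squares(g,[470,160,0],x_scale=[1,1,.01]);print("carrier",q.x.round(4),q.fun.round(1))
for p in T(q.x,C): cv2.circle(img,tuple(np.round(proj(c,p,s)).astype(int)),1,(255,0,255),-1)
a=r.x[2]; dd=q.x[:2]-r.x[:2]; print("carrier in fixture",dd@[np.cos(a),np.sin(a)],dd@[-np.sin(a),np.cos(a)],q.x[2]-a)
cv2.imwrite("pics/w1c.png",cv2.resize(img[120:250,165:410],None,fx=3.2,fy=3.2,interpolation=cv2.INTER_CUBIC))
E
```

```text
base tl [446.2 209.7  12. ]
tr [632.3 201.6  12. ]
br [629.3 113.6  12. ]
bl [441.1 119.3  12. ]
front lo [488.4 142.9  20. ]
front hi [492.8 179.4  20. ]
lip rear lo [457.8 147.7  30. ]
lip rear hi [464.4 183.6  30. ]
fixture [ 5.672430e+02  1.597059e+02 -3.930000e-02] [-2.5  0.3  2.1 -0.7  1.1  1.4 -0.6 -0.3]
carrier [ 4.758593e+02  1.634232e+02 -1.511000e-01] [-0.5 -0.5  0.7  0.5  0.6 -0.2 -0.8  0.2]
carrier in fixture -91.45916752959404 0.12616474286365847 -0.11181717018556302
```

View pics/w1c.png

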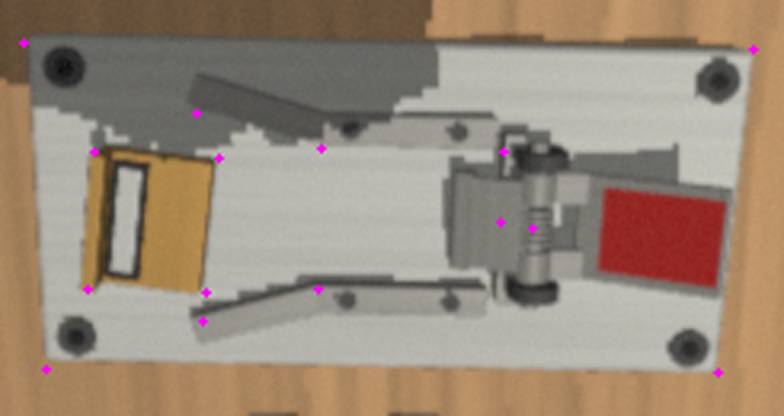

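```bash
python3 - <<'E'
from h import *
from scipy.optimize import least_squares
d=np.load("w1.npz"); c={"camera_matrix":d["K"],"tool_from_camera":d["T"]}; s={"position":d["p"],"ee_rot":d["r"]}
def T(x,P): a=x[2]; return np.array([[x[0]+np.cos(a)*p[0]-np.sin(a)*p[1],x[1]+np.sin(a)*p[0]+np.cos(a)*p[1],p[2]] for p in P])
B=[[-125,45,12],[65,45,12],[65,-45,12],[-125,-45,12],[9,17.5,32],[9,-17.5,32]]; U=np.array([[30,36],[745,48],[707,370],[48,357],[543,155],[532,292]])/3.2+[165,120]
f=lambda x:np.concatenate([proj(c,p,s)-u for p,u in zip(T(x[:3],B),U)])
r=least_squares(f,[563,159,-.027],x_scale=[1,1,.01]);print("fixture",r.x.round(4),r.fun.round(1))
np.save("fix.npy",r.x)
q=np.array([475.86,163.42,-.151]); a=r.x[2]; dd=q[:2]-r.x[:2]; print("carrier in fixture",dd@[np.cos(a),np.sin(a)],dd@[-np.sin(a),np.cos(a)],q[2]-a)
E
cat >> h.py <<'E'
def gof(x,y,z,dyaw=0):
    "like go, in fixture coordinates (z world)"
    F=np.load("fix.npy"); a=F[2]
    go([F[0]+np.cos(a)*x-np.sin(a)*y,F[1]+np.sin(a)*x+np.cos(a)*y,z],a+dyaw)
def here():
    F=np.load("fix.npy"); a=F[2]; s=env.read_state(); d=s["position"]-[F[0],F[1],0]
    print("fix xyz",d[0]*np.cos(a)+d[1]*np.sin(a),-d[0]*np.sin(a)+d[1]*np.cos(a),d[2],"F",s["contact_force"].round(2),s["grip_width"])
E
python3 -c "
from h import *
gof(-136,0,75);here()"
```

```text
fixture [ 5.665594e+02  1.611202e+02 -4.780000e-02] [-2.5 -1.   1.9 -0.7  2.1 -0.1 -2.   0.6 -0.   1.5  0.6  0.5]
carrier in fixture -90.70572692315966 -2.0344491074535678 -0.1032234490354442
1.25 [523.7 160.1 179.1] rows: [ 0.0052 -0.093   0.1043] [-0.0005  0.0002  0.007 ]
fix xyz -42.732118737095924 -3.089795824483807 179.0960172020579 F [-1.55  0.54 -0.31] 4.825052552630494
```

```bash

python3 -c "
from h import *
np.save('fix.npy',[567,160.3,-.041]); gof(-133,0,70)"
python3 -m crank '0.004 -0.09 0.109 0 0 0.005;0.004 -0.09 0.109 0 0 0.005;0.004 -0.09 0.109 0 0 0.005;0.004 -0.09 0.109 0 0 0.005'
python3 -c "
from h import *
here();gof(-132,0,31)"
```

```text
1.25 [523.7 160.1 179.1] rows: [ 0.0034 -0.0895  0.1092] [-0.0005  0.0002  0.0048]
clock: 1.65
position: [421.9, 166.2, 66.1]
ee_rot: [-2.253, -2.179, 0.025]
contact_force: [-0.4, -0.9, -0.4]
grip_width: -0.2
grasp_force: 0.0
fix xyz -145.20455443864157 -0.05310227861251704 66.0975449232638 F [-0.37 -0.94 -0.35] -0.17293443280557885
1.65 [421.9 166.2  66.1] rows: [0.0002 0.0138 0.0349] [-0.0053  0.002   0.0024]
```

```bash

python3 -m crank '0 0 0 0 0 0;0 0 0.02 0 0 0;0 0 0.037 0 0 0;0 0 0.037 0 0 0;0 0 0.037 0 0 0'
python3 - <<'E'
from h import *
here();gof(-132,0,31)
s,c=cam("wrist"); cv2.imwrite("pics/w2.png",c["image"][:,:,::-1])
E
```

```text
clock: 2.15
position: [434.5, 169.0, 35.6]
ee_rot: [2.261, 2.18, 0.004]
contact_force: [-0.5, -0.3, 0.7]
grip_width: -0.2
grasp_force: 0.0
fix xyz -132.7910621713991 3.305745503159283 35.61186880282855 F [-0.47 -0.28  0.74] -0.2044200677887334
2.15 [434.5 169.   35.6] rows: [-0.0033  0.0008  0.0046] [ 0.0008 -0.0003  0.0014]
```

View pics/w2.png

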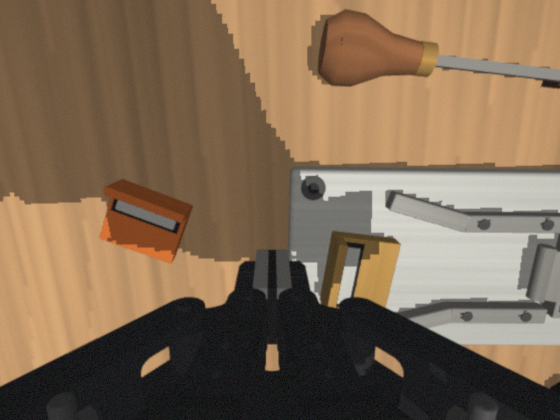

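The wrist view shows the closed fingertips at (272,270) behind the carrier, whose lip edge is at about (328,270), leaving a gap of about 15 mm. The carrier sits between the flares, which start at (390,195) and (405,315). I'll lower and push.

```bash

python3 -m crank '-0.003 0 0.005 0 0 0;-0.003 0.008 0.005 0 0 0;-0.003 0.016 0.005 0 0 0;-0.003 0.024 0.005 0 0 0;-0.003 0.032 0.005 0 0 0'
python3 -m crank '0 0.008 0 0 0 0;0 0.016 0 0 0 0;0 0.023 0 0 0 0;0 0.029 0 0 0 0;0 0.033 0 0 0 0'
python3 - <<'E'
from h import *
here();gof(-62,0,30)
s,c=cam("wrist"); cv2.imwrite("pics/w3.png",c["image"][:,:,::-1])
E
```

```text
clock: 2.7
position: [465.7, 164.0, 29.5]
ee_rot: [2.262, 2.18, 0.001]
contact_force: [-1.3, 0.3, 0.4]
grip_width: -0.1
grasp_force: 0.2
clock: 3.2
position: [498.2, 162.8, 29.2]
ee_rot: [2.262, 2.18, 0.0]
contact_force: [0.2, 0.3, 0.4]
grip_width: 0.2
grasp_force: 0.2
fix xyz -68.83198688178693 -0.36071894202158905 29.24258527526316 F [0.23 0.33 0.36] 0.24120285979508863
3.2 [498.2 162.8  29.2] rows: [ 0.0003  0.0068 -0.0008] [0.     0.     0.0012]
```

View pics/w3.png

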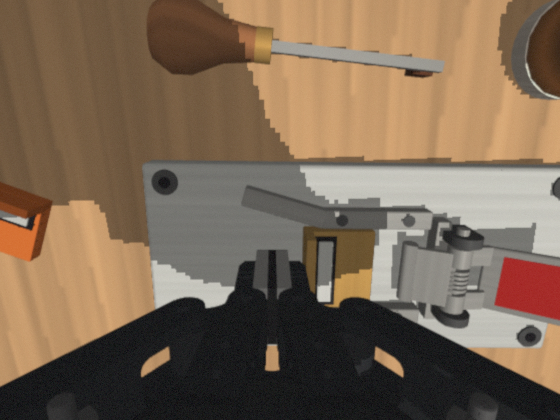

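The carrier is now square in the channel: lip rear at (303,260), front at (373,260), nose front at (400,270), so a gap of about 11 mm. I'll push 8 mm more, then back off, raise and open.

```bash

python3 -m crank '0 0.003 0 0 0 0;0 0.006 0 0 0 0;0 0.008 0 0 0 0;0 0.008 0 0 0 0;0 0 0 0 0 0'
python3 -c "
from h import *
here()"
python3 -m crank '0 -0.01 0 0 0 0;0 -0.02 -0.02 0 0 0;0 -0.02 -0.07 0 0 0;0 -0.02 -0.07 0 0 0;0 -0.02 -0.07 0 0 0' 83
python3 -m crank '0 0 0 0 0 0;0 0 0 0 0 0;0 0 0 0 0 0'
python3 -c "
from h import *
here();gof(-14,0,100)"
```

```text
clock: 3.75
position: [498.5, 163.0, 29.5]
ee_rot: [2.262, 2.179, 0.002]
contact_force: [0.1, -0.7, 0.9]
grip_width: 0.0
grasp_force: 0.0
fix xyz -68.55415500840937 -0.15465076925793175 29.52690052668124 F [ 0.14 -0.7   0.94] 0.0275756732783554
clock: 4.25
position: [478.0, 164.0, 100.9]
ee_rot: [2.261, 2.179, 0.005]
contact_force: [-0.7, 0.0, -0.2]
grip_width: 70.8
grasp_force: 0.0
clock: 4.55
position: [476.7, 163.2, 98.1]
ee_rot: [-2.261, -2.179, 0.004]
contact_force: [0.6, -1.4, -0.7]
grip_width: 70.4
grasp_force: 0.0
fix xyz -90.34271818971663 -0.7766308139475218 98.14461416699652 F [ 0.65 -1.38 -0.71] 70.39929690602375
4.55 [476.7 163.2  98.1] rows: [ 0.0005  0.0763 -0.002 ] [-0.0007  0.0003  0.0013]
```

```bash

python3 -m crank '0 0.03 0 0 0 0;0 0.06 0 0 0 0;0 0.074 0 0 0 0;0 0.074 0 0 0 0;0 0.074 0.02 0 0 0'
python3 -m crank '0 0 0.01 0 0 0;0 0 0.01 0 0 0;0 0 0.01 0 0 0'
python3 - <<'E'
from h import *
here();gof(-14,0,70)
s,c=cam("wrist"); cv2.imwrite("pics/w4.png",c["image"][:,:,::-1])
F=np.load("fix.npy");a=F[2]
for p in ([-30,0,30],[-46,0,30],[-13,0,18],[-50,11,19],[28,11,19]):
    P=[F[0]+np.cos(a)*p[0]-np.sin(a)*p[1],F[1]+np.sin(a)*p[0]+np.cos(a)*p[1],p[2]]; print(p,proj(c,P,s).round(1))
E
```

```text
clock: 5.05
position: [553.0, 161.2, 80.7]
ee_rot: [2.261, 2.179, 0.005]
contact_force: [-0.2, 0.3, 0.5]
grip_width: 71.0
grasp_force: 0.0
clock: 5.35
position: [550.7, 160.8, 69.1]
ee_rot: [-2.261, -2.18, 0.002]
contact_force: [0.2, 0.1, -0.3]
grip_width: 71.0
grasp_force: 0.0
fix xyz -16.317375908245303 -0.2144713257340089 69.0613410427988 F [ 0.18  0.12 -0.31] 71.01663616217489
5.35 [550.7 160.8  69.1] rows: [ 0.0002  0.0023 -0.0009] [-0.0005  0.0001  0.0014]
[-30, 0, 30] [245.8 245.8]
[-46, 0, 30] [215.1 245.8]
[-13, 0, 18] [278.1 237.7]
[-50, 11, 19] [210.  219.1]
[28, 11, 19] [354.  219.5]
```

View pics/w4.png

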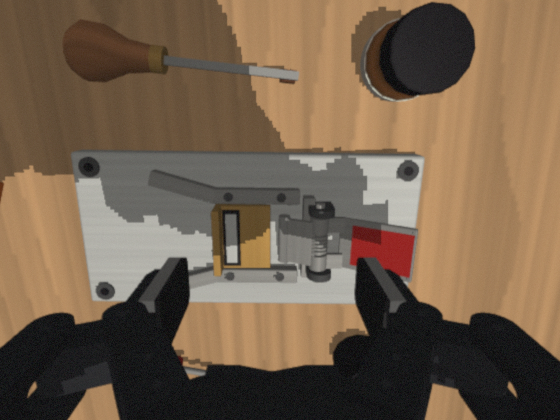

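The carrier lip rear is at (213,240), about fixture x = -47, and its front at (270,240) is about 4 mm before the nose at (280,240). The open fingers straddle it at (185,260) and (358,260). I'll descend, checking the force.

```bash

python3 -m crank '0 0 0.01 0 0 0;0 0 0.02 0 0 0;0 0 0.026 0 0 0;0 0 0.026 0 0 0;0 0 0.026 0 0 0'
python3 -m crank '0 0 0.003 0 0 0;0 0 0.006 0 0 0;0 0 0.006 0 0 0'
python3 -m crank '0 0 0.003 0 0 0;0 0 0.006 0 0 0;0 0 0.006 0 0 0'
python3 -c "
from h import *
here()"
```

```text
clock: 5.9
position: [551.4, 160.7, 43.0]
ee_rot: [-2.262, -2.18, 0.001]
contact_force: [0.9, 0.3, 0.9]
grip_width: 70.8
grasp_force: 0.0
clock: 6.2
position: [551.3, 160.7, 37.0]
ee_rot: [-2.262, -2.18, 0.001]
contact_force: [-0.6, 0.6, 0.1]
grip_width: 71.2
grasp_force: 0.0
clock: 6.5
position: [552.3, 160.9, 32.0]
ee_rot: [2.261, 2.179, 0.002]
contact_force: [-1.5, -0.7, 5.8]
grip_width: 70.7
grasp_force: 3.1
fix xyz -14.730780867465555 0.02818254081822269 32.03369687391155 F [-1.53 -0.69  5.8 ] 70.68148348678122
```

```bash

python3 -m crank '0 0 0.002 0 0 0;0 0 0.004 0 0 0;0 0 0.004 0 0 0'
python3 -m crank '0 0 0.002 0 0 0;0 0 0.004 0 0 0;0 0 0.004 0 0 0'
python3 - <<'E'
from h import *
here()
s,c=cam("wrist"); cv2.imwrite("pics/w5.png",c["image"][:,:,::-1])
E
```

```text
clock: 6.8
position: [552.4, 160.9, 28.7]
ee_rot: [2.261, 2.179, 0.003]
contact_force: [-2.8, 0.2, 9.8]
grip_width: 71.0
grasp_force: 4.7
clock: 7.1
position: [551.8, 161.0, 25.4]
ee_rot: [2.262, 2.18, 0.002]
contact_force: [-7.1, -1.3, 14.3]
grip_width: 70.8
grasp_force: 7.5
fix xyz -15.239280163815309 0.02730055488738936 25.38202102591147 F [-7.09 -1.31 14.27] 70.76077042265474
```

View pics/w5.png

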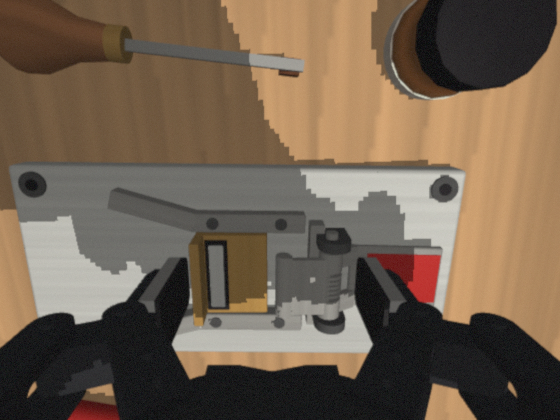

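```bash
python3 - <<'E'
from h import *
s,c=cam("wrist"); F=np.load("fix.npy");a=F[2]
def W(p): return [F[0]+np.cos(a)*p[0]-np.sin(a)*p[1],F[1]+np.sin(a)*p[0]+np.cos(a)*p[1],p[2]]
def fx(P): d=np.array(P[:2])-F[:2]; return np.round([d@[np.cos(a),np.sin(a)],d@[-np.sin(a),np.cos(a)]],1)
for t in (0,.1,.2,.3,.4,.5):
    sl=.5-t; r=47; L=np.hypot(47,-6); 
    # level plate top is 6 below the axis (7 vs 13 over bed)
    x=8+47*np.cos(sl)+6*np.sin(sl); z=25+47*np.sin(sl)-6*np.cos(sl)
    xn=8+9*np.cos(sl)+6*np.sin(sl); zn=25+9*np.sin(sl)-6*np.cos(sl)
    print(t,round(z-12,1),proj(c,W([x,14,z]),s).round(),proj(c,W([xn,14,zn]),s).round())
print("lip rear",fx(ray(c,191,245,30,s)),"base corners",fx(ray(c,11,167,12,s)),fx(ray(c,463,171,12,s)),"front",fx(ray(c,268,238,20,s)))
here(); print(env.read_state()["moment"])
E
```

```text
0 30.3 [461. 270.] [356. 250.]
0.1 25.8 [459. 264.] [355. 249.]
0.2 21.2 [456. 259.] [354. 248.]
0.3 16.5 [451. 254.] [352. 247.]
0.4 11.7 [445. 249.] [351. 246.]
0.5 7.0 [439. 245.] [349. 245.]
lip rear [-46.5  18.3] base corners [-123.2   45.6] [64.2 44.2] front [-16.9  17.4]
fix xyz -15.198170897495695 0.0008947410183186566 25.547575366573415 F [-5.67 -1.08 14.95] 70.4982154941917
[-0.27383339  0.69245141 -0.05129825]
```

The clip is at about 0.45 rad (plate corner at (441,248)). The carrier spans -46.5 to -16.9 and is still untouched. I'll push forward with the clip held open.

```bash

python3 -m crank '0 0.002 0 0 0 0;0 0.004 0 0 0 0;0 0.006 0 0 0 0;0 0.008 0 0 0 0;0 0.008 0 0 0 0'
python3 -m crank '0 0.002 0 0 0 0;0 0.004 0 0 0 0;0 0.006 0 0 0 0;0 0.006 0 0 0 0'
python3 - <<'E'
from h import *
here()
s,c=cam("wrist"); cv2.imwrite("pics/w6.png",c["image"][:,:,::-1])
E
```

```text
clock: 7.7
position: [558.8, 160.9, 25.0]
ee_rot: [-2.261, -2.18, -0.0]
contact_force: [-6.4, 0.4, 12.3]
grip_width: 70.9
grasp_force: 6.1
clock: 8.1
position: [564.9, 160.8, 24.9]
ee_rot: [-2.261, -2.18, -0.001]
contact_force: [-6.5, -0.1, 12.2]
grip_width: 70.8
grasp_force: 5.8
fix xyz -2.073718504305991 0.41191019451307403 24.941870939273695 F [-6.5  -0.11 12.18] 70.81620681784085
```

View pics/w6.png

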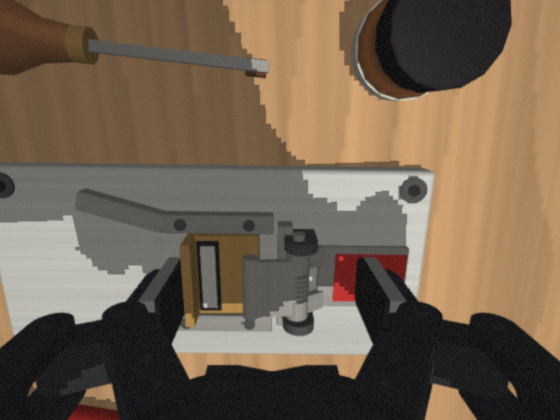

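The carrier is sliding under the raised nose (lip at (182,245), front hidden at (260,250)). I'll continue home gently.

```bash

python3 -m crank '0 0.002 0 0 0 0;0 0.004 0 0 0 0;0 0.005 0 0 0 0;0 0.005 0 0 0 0'
python3 -m crank '0 0.001 0 0 0 0;0 0.002 0 0 0 0;0 0.002 0 0 0 0'
python3 - <<'E'
from h import *
here()
s,c=cam("wrist"); cv2.imwrite("pics/w7.png",cv2.resize(c["image"][140:370,60:460,::-1],None,fx=2,fy=2))
np.savez("w7.npz",K=c["camera_matrix"],T=c["tool_from_camera"],p=s["position"],r=s["ee_rot"])
E
```

```text
clock: 8.55
position: [569.8, 160.6, 24.9]
ee_rot: [-2.261, -2.18, -0.0]
contact_force: [-6.5, 0.3, 11.6]
grip_width: 71.1
grasp_force: 5.7
clock: 8.85
position: [571.7, 160.5, 24.9]
ee_rot: [-2.26, -2.18, -0.0]
contact_force: [-6.5, -0.2, 12.0]
grip_width: 70.8
grasp_force: 5.8
fix xyz 4.72730788490458 0.4310419662926215 24.899529087951734 F [-6.52 -0.24 11.95] 70.79274781606547
```

View pics/w7.png

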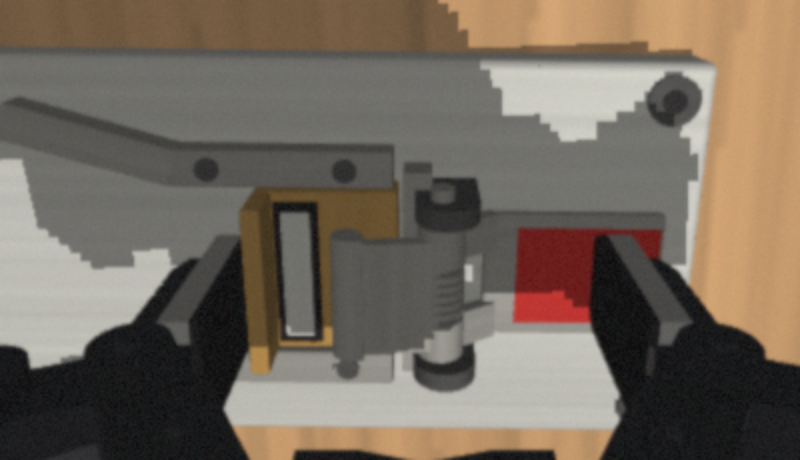

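The carrier's front is at crop (398,200) and the stop's face at (404,200), so 1–2 mm remain. I'll push until it makes contact.

```bash

python3 -m crank '0 0.001 0 0 0 0;0 0.001 0 0 0 0'
python3 -m crank '0 0.001 0 0 0 0;0 0.001 0 0 0 0'
python3 -m crank '0 0.001 0 0 0 0;0 0.001 0 0 0 0'
python3 -c "
from h import *
here()"
```

```text
clock: 9.1
position: [572.6, 160.5, 24.9]
ee_rot: [-2.26, -2.179, 0.0]
contact_force: [-7.2, 0.9, 12.6]
grip_width: 70.6
grasp_force: 6.9
clock: 9.3
position: [572.6, 160.5, 24.9]
ee_rot: [-2.259, -2.179, 0.002]
contact_force: [-9.8, 0.5, 14.2]
grip_width: 71.1
grasp_force: 8.4
clock: 9.5
position: [572.6, 160.5, 24.9]
ee_rot: [-2.258, -2.178, 0.004]
contact_force: [-12.0, 1.1, 16.0]
grip_width: 71.4
grasp_force: 9.8
fix xyz 5.6158312480208075 0.4632111633629141 24.932247005110966 F [-12.     1.14  16.02] 71.36095019146923
```

It's home: the position has stopped and the force is rising. I'll back off 4 mm with the clip still held, then raise slowly so the clip comes down.

```bash

python3 -m crank '0 -0.002 0 0 0 0;0 -0.004 0 0 0 0;0 -0.005 0 0 0 0;0 -0.005 0 0 0 0'
python3 -m crank '0 0 -0.003 0 0 0;0 0 -0.006 0 0 0;0 0 -0.009 0 0 0;0 0 -0.012 0 0 0;0 0 -0.016 0 0 0'
python3 -m crank '0 0 -0.02 0 0 0;0 0 -0.04 0 0 0;0 0 -0.06 0 0 0;0 0 -0.08 0 0 0;0 0 -0.08 0 0 0'
python3 - <<'E'
from h import *
here()
s,c=cam("wrist"); cv2.imwrite("pics/w8.png",cv2.resize(c["image"][120:330,80:480,::-1],None,fx=2,fy=2))
E
```

```text
clock: 9.9
position: [572.4, 160.6, 25.1]
ee_rot: [2.26, 2.178, 0.006]
contact_force: [-0.5, -0.2, 5.9]
grip_width: 70.9
grasp_force: 3.0
clock: 10.4
position: [568.9, 159.7, 38.4]
ee_rot: [-2.261, -2.179, 0.005]
contact_force: [-0.1, -1.2, 0.0]
grip_width: 71.0
grasp_force: 0.0
clock: 10.9
position: [571.3, 160.4, 121.4]
ee_rot: [2.261, 2.179, 0.004]
contact_force: [1.1, 0.6, -0.1]
grip_width: 70.9
grasp_force: 0.0
fix xyz 4.313313715316448 0.23652759346864255 121.35264965817422 F [ 1.08  0.64 -0.09] 70.94003765193368
```

View pics/w8.png

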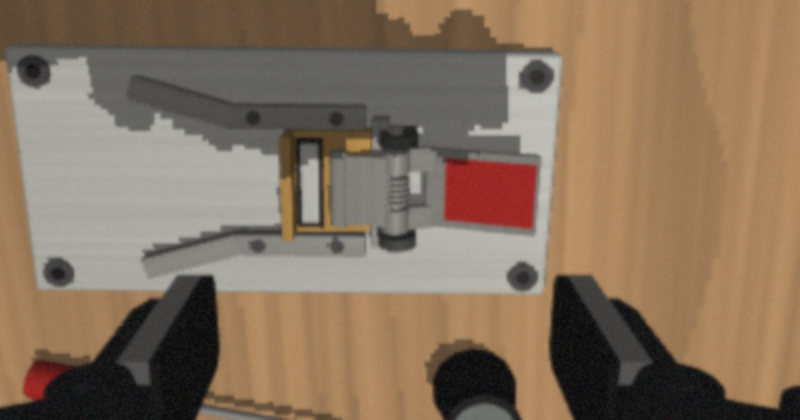

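The view shows the carrier square, its front edge at (371,135) against the stop at (374,125), with the clip's nose down on it at (340,190) and the fingers clear. I'll settle the arm and hand in.

```bash

python3 -m crank '0 0 -0.03 0 0 0;0 0 -0.05 0 0 0;0 0 -0.05 0 0 0;0 0 -0.05 0 0 0;0 0 -0.05 0 0 0'
python3 -c "
from h import *
print(env.hand_in())"
```

```text
clock: 11.45
position: [569.2, 159.7, 167.0]
ee_rot: [-2.261, -2.179, 0.006]
contact_force: [-0.7, -0.5, -0.3]
grip_width: 71.2
grasp_force: 0.0
the job is handed in; nothing more can be done
None
```

The brass carrier is home and looks square against the stop, with the clip's nose down on it and the arm clear of everything; I handed the job in at 11.45 s, and no verdict was returned.

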